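# Open the photo port of a stereo microscope

### The job

Get the stereo microscope ready for a camera: lift the dust cap off the photo tube behind the eyepieces and set it gently on the free worktop, open side down, and pull the beam-splitter rod on the left side of the head out to its middle click, so that eyepieces and camera both get light. Where the click lies cannot be seen and differs each time: feel for the notch into which the rod drops, and leave the rod resting in it. Leave the petri dish on the stage and the other things on the bench where they are.

Things in the scene. Friction and masses are not known exactly. Their poses are not given: they have to be found in the camera images.
- scope: White trinocular stereo microscope, heavy, does not move; position and yaw vary. Origin on the worktop under the optical axis; x away from the eyepieces (to the column), y to its left, z up; mm below in this frame. Stand x -90 to 160, y +-95, 18 high. Column x 118, top z 242. Two eyepieces rise from the head to the front, to x -114, y +-55, z 319.
- head (a point): Centre of the underside of the binocular head, at x -4, y 0, z 213 of the scope. Head: x -45 to 37, y +-80, z 213 to 279. It overhangs the beam-splitter block below it (x +-42, y +-55, z 172 to 212) and stands over the rod, so a gripper coming down to the knob must lean outwards: about 38 degrees from vertical, its body away from the head.
- knob (a point): Centre of the black knob on the horizontal steel rod on the scope's left (+y) side, at x -5, z 183 of the scope. 14 mm across, 20 long along y, on a rod 7 mm across. Slides along the scope's y only: y = 78 fully in, 112 fully out, plain stops at both ends. Starts in or up to 4 mm out. Its one click between lies 8 to 26 mm out from fully in, different each time: see click.
- click (a joint): Lift (m) of the unseen spring ball in the head: 0 when it sits in the rod's V-groove (rod at its middle click), about 0.0016 on the plain rod before and beyond. By feel: the rod slides with 2 to 5 N, is drawn in with some 4 N more than that drag from within 2.5 mm of the click, settles there when let go, and takes 9 to 14 N to leave it either way.
- port (a point): Centre of the photo tube's top, at x 66, y 0, z 300 of the scope. Upright tube 29 mm across, collar 33 mm across at z 262 to 268; the cap covers its last 18 mm at the start.
- cap: Black dust cap, a round cup 38 mm across and 22 mm high, about 30 g, open side down over the photo tube. Origin at the centre of its open rim, z up through its closed top. Wall 3 mm, top 4 mm thick, bore 32 mm: it sits loosely and lifts straight up. Origin at z = 0 when it stands on the worktop.
- petri_dish: Closed petri dish, 59 mm across, 15 mm high, on the microscope's stage plate under the objective. Origin at the centre of its underside. To be left alone.
- forceps: Steel forceps, 122 mm long, 14 mm wide, 8 mm high, lying on the worktop to the left of the microscope; the worktop in front of them (world x 0.34 to 0.42, y 0.26 to 0.40 m) is always free. Origin at the centre of the underside, long along its y. To be left alone.
- marker: Marker pen with a white barrel and dark cap, 130 mm long, 14 mm thick, lying on the worktop. Origin at the centre of the underside, long along its y. To be left alone.
- bench_timer: White bench timer, 43 x 68 mm, 60 mm high, standing on the worktop. Origin at the centre of the underside. To be left alone.
There are look-alikes about, which are no part of the job. Several things have the shape of the cap; the one meant has the colours described above.

How it is judged:
By the outcome, as a careful person would: the job done as asked, in the order asked, and still so for the second after the job is handed in, with the robot touching nothing.
It also fails if it takes over 48 s, if anything falls off the work surface, if the arm or the gripper's body presses on something with over 40 N, if the wrist force passes 120 N, or if a joint passes its speed limit or range.

### The arm

A 6-joint arm with a two-finger parallel gripper is mounted at the origin on a cart in front of the work surface, level with it; the furniture and walls round the work are solid. World frame = base frame: x ahead of the robot, y to its left, z up, the work surface at z = 0. Lengths are in m, angles in degrees, forces in N, time in s.
With the tool pointing down it reaches from about 0.225 to 0.875 m from the base axis. Payload 3.4 kg.
Tool frame: the origin (TCP) lies at the very end of the fingers, on their centre line; the grasp point (between the pads) lies 19 mm behind it; z points along the fingers, y is the line along which they close (so a half turn about z gives the same grasp; the last joint's range is limited). The gripper opens to 85 mm and grips with 20 to 120 N. Pads are 22 mm wide; open, the fingers measure 114 mm over their backs; the gripper's body (76 mm by 85 mm) begins 54 mm behind the grasp point. The pads swing forward as they close: fully open they stand 13 mm farther back than shut.
Start: joints at [65.546, 15.808, 86.224, -0, 77.962, -6.933], TCP at [0.173, 0.548, 0.231] pointing down, gripper open.
Joint ranges: [-165.64, 165.64], [-43.16, 119.46], [12.63, 154.43], [-67.54, 247.53], [6.08, 155.33], [-154.97, 154.97]. Speed limits (degrees/s): [147.25, 147.25, 180, 180, 180, 180].

### API

Orientations are given as [roll, pitch, yaw] about the fixed x, y, z axes, in that order (R = Rz(yaw) Ry(pitch) Rx(roll)).
In Python, from workcell import sensors, optics, bot gives the robot as it stands. The module is installed in compiled form; this text tells all that it offers.
- The arm moves only by the tool move_arm, never from a script. Its argument "steps" is one flat list of numbers, 7 for each row, row after row: the opening, from 0 (shut) to 1 (fully open), then the shift along the tool's x, y, z in m, then the turn, a rotation vector about the tool's x, y, z in degrees. A call has 1 to 8 rows; each row shifts and turns the commanded pose from where the row before left it, along the tool's axes as they then stand; what a row does not reach is not made up. A row lasts 1/10 s, in which the tool goes at most 50 mm and 8.59 degrees, less where a joint would pass 70% of its speed; a pose out of reach is approached as far as the arm can. A call is refused whole if a number of a shift passes 0.05 or a number of a turn 8.59, either way. A call with a gripper value outside its range is refused whole. The fingers move at their own pace and stop on an object; "newtons" is the grip in N (left out, the last holds). Time passes only in rows, so rows that do not move let the fingers close. It gives the time, the measured TCP pose, the force, the opening and the grip force at its end, in the units of the state.
- sensors.sense(): the state, without advancing time (a new reading comes with each control period).
- optics.camera(name): name is "scene" or "top"; returns a dict with "frame" (420x560x3 uint8, red, green, blue), "fx", "fy", "cx", "cy" (pixels), "view" (4x4, takes a point from world to camera coordinates). Camera axes: x right, y down, z forward; pixel columns grow to the right and rows downward; lengths in m; the calibration is good to about 2 mm. A picture is of the moment at which its call begins. There is no depth.
- bot.close_job(): hands the job in; it is judged then, once.
Trained networks look in the newest picture that a camera, given by its name, has taken for a name from the list of things; names that differ only in an ending like _2 or _b are one class to them, and where a whole thing is asked for, a point or a joint stands for the part that bears it (a point fixed in the world has none). Each returns a list of dicts, best first, with "score" (0 to 1); they miss things now and then, are a little off and sometimes report something else, mostly with a low value. They report only what shows in the picture. A call takes as long as a camera call. They do not tell look-alikes from the thing itself.
- optics.cut_out(camera, target): "pixels" (420x560 bool, what is visible of it) and "box" ([centre column, centre row, width, height] in pixels, round what is visible of it).
The state is a dict: "t": time; "q": joint angles; "qd": joint speeds; "tau": joint torques, N m; "tcp_pos": TCP position; "tcp_rot": TCP orientation; "ft_force": force on the tool from outside, world axes, zero at the start; "ft_torque": the same for the moment, N m; "finger_gap": opening from 0.0 (shut) to 1.0 (fully open); "finger_force": force on a finger pad.
Only numpy, scipy, OpenCV 4.12 (cv2) and the standard library are available. Lean on these libraries where they do the work, as an engineer would, in place of code of your own. Each camera call takes 0.05 s, during which the arm holds its last target. There are 200 camera calls.

## Working session

There is one attempt and no reset: what is moved stays moved. The work goes in short steps, Python scripts to look and compute and a tool call to move; the robot and the scene stay as the last step left them, time stands still between calls to the robot, and variables do not carry over. Pictures are saved under pics/ and viewed, at most 10 in all, crops included, and the job is handed in when it is done.

Besides the shell and the picture viewer there is one more tool, called after "Call:" in YAML: its name, and indented under it one key for each argument. move_arm: Moves the arm, as the interface text tells. Its arguments: {"type":"object","properties":{"steps":{"type":"array"},"newtons":{"type":"number"}},"required":["steps"]}

```bash
mkdir -p pics; python3 - <<'E'
from workcell import sensors, optics, bot
import cv2, numpy as np
s=sensors.sense(); print({k:np.round(v,3).tolist() for k,v in s.items()})
for n in("scene","top"):
    c=optics.camera(n); cv2.imwrite(f"pics/{n}0.png",c["frame"][:,:,::-1]); print(n,c["fx"],c["fy"],c["cx"],c["cy"],np.round(c["view"],4).tolist())
    for t in("scope","cap","knob","head","petri_dish","forceps","marker","bench_timer"):
        print(t,[(round(d["score"],2),np.round(d["box"]).tolist()) for d in optics.cut_out(n,t)])
E
```

```text
{'t': 0.0, 'q': [65.547, 15.846, 86.295, 0.001, 77.961, -6.931], 'qd': [0.045, -0.013, 0.0, -0.052, -0.009, -0.073], 'tau': [0.002, -41.677, -24.581, 0.0, 0.011, 0.0], 'tcp_pos': [0.173, 0.548, 0.23], 'tcp_rot': [-179.899, -0.014, 162.478], 'ft_force': [0.498, -0.484, -0.518], 'ft_torque': [0.013, 0.035, 0.029], 'finger_force': 0.0, 'finger_gap': 0.999}
scene 473.879627760702 473.879627760702 283.02988183218696 208.2250419638652 [[0.6832, -0.7302, 0.0061, -0.286], [-0.4567, -0.4337, -0.7767, 0.5038], [0.5698, 0.5279, -0.6298, 0.7634], [0.0, 0.0, 0.0, 1.0]]
scope [(0.97, [297.0, 281.0, 115.0, 157.0]), (0.32, [290.0, 306.0, 28.0, 24.0])]
cap [(0.61, [354.0, 359.0, 20.0, 20.0]), (0.59, [310.0, 201.0, 21.0, 19.0])]
knob []
head [(0.79, [299.0, 280.0, 118.0, 160.0])]
petri_dish [(0.9, [290.0, 307.0, 29.0, 25.0]), (0.21, [309.0, 200.0, 22.0, 23.0])]
forceps [(0.66, [202.0, 233.0, 43.0, 12.0])]
marker []
bench_timer [(0.64, [255.0, 219.0, 19.0, 18.0])]
top 524.7981184625404 524.7981184625404 271.9291671520444 201.37158223467682 [[0.0072, -0.9999, 0.0131, 0.1628], [-0.9869, -0.0092, -0.1613, 0.6535], [0.1614, -0.0118, -0.9868, 1.5309], [0.0, 0.0, 0.0, 1.0]]
scope [(0.87, [307.0, 245.0, 85.0, 98.0])]
cap [(0.65, [363.0, 250.0, 14.0, 10.0]), (0.57, [308.0, 217.0, 17.0, 15.0])]
knob []
head [(0.81, [308.0, 241.0, 85.0, 97.0])]
petri_dish []
forceps [(0.64, [178.0, 250.0, 4.0, 4.0])]
marker [(0.55, [184.0, 217.0, 33.0, 27.0])]
bench_timer [(0.84, [222.0, 200.0, 23.0, 23.0])]
```

```bash
python3 - <<'E'
import cv2, numpy as np
a=cv2.imread("pics/scene0.png")[180:400,180:400]; b=cv2.imread("pics/top0.png")[150:370,170:390]
o=np.hstack([cv2.resize(x,(400,400),interpolation=cv2.INTER_CUBIC) for x in(a,b)])
cv2.imwrite("pics/crop0.png",o)
E
```

```text
(no output)
```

View pics/crop0.png

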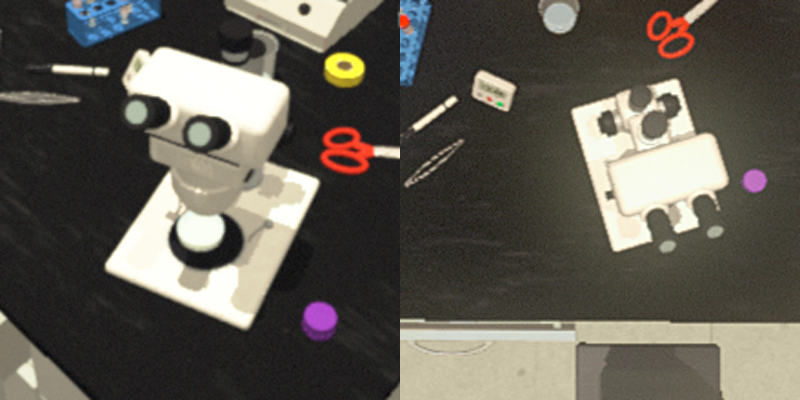

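View pics/scene0.png

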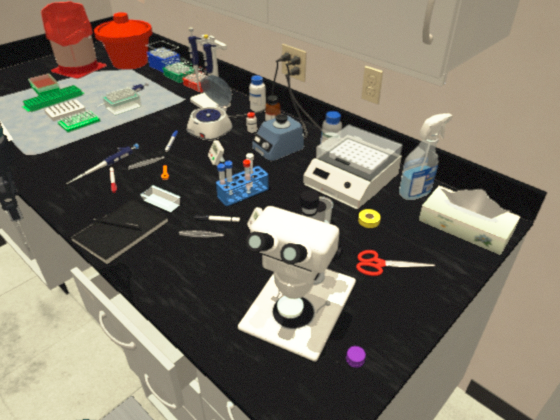

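The two cap-shaped things are the black one on the photo tube (scene (311,202), top (310,219)) and the purple one on the worktop (scene (355,357), top (363,250)). The yellow ring at scene (369,218) is not a cap. The black one fits the description. I'll fit the scope pose and confirm the cap in an overlay.

```bash
cat >h.py <<'E'
import numpy as np, cv2
from scipy.optimize import least_squares
from scipy.spatial.transform import Rotation as R
def proj(c,P):
    P=np.atleast_2d(P); p=P@c["view"][:3,:3].T+c["view"][:3,3]
    return np.c_[c["fx"]*p[:,0]/p[:,2]+c["cx"],c["fy"]*p[:,1]/p[:,2]+c["cy"]]
def s2w(p,P):
    c,s=np.cos(p[2]),np.sin(p[2]); P=np.atleast_2d(P)/1000.
    return np.c_[p[0]+c*P[:,0]-s*P[:,1],p[1]+s*P[:,0]+c*P[:,1],P[:,2]]
E
python3 - <<'E'
from h import *
from workcell import optics
k=220/400
T={(160,95,18):(170+171*k,150+107*k),(160,-95,18):(170+280*k,150+79*k),(-90,95,18):(170+215*k,150+251*k),(66,0,304):(170+254*k,150+125*k)}
S={(-90,95,18):(180+106*k,180+268*k),(-90,-95,18):(180+248*k,180+328*k),(160,-95,18):(180+320*k,180+180*k),(66,0,304):(180+236*k,180+30*k)}
c=optics.camera("top");d=optics.camera("scene")
cap={}
for n,bx in(("top",(308,217)),("scene",(310,201))):
    m=min(optics.cut_out(n,"cap"),key=lambda q:np.hypot(q["box"][0]-bx[0],q["box"][1]-bx[1])); print(n,m["box"],m["score"])
def f(p): return np.r_[(proj(c,s2w(p,list(T)))-list(T.values())).ravel(),(proj(d,s2w(p,list(S)))-list(S.values())).ravel()]
r=least_squares(f,[0.5,0.1,0.25],loss="soft_l1"); print(r.x,np.degrees(r.x[2]),np.round(f(r.x).reshape(-1,2),1).tolist())
np.save("p.npy",r.x)
box=lambda x0,x1,y0,y1,z:[(x0,y0,z),(x1,y0,z),(x1,y1,z),(x0,y1,z)]
a=np.linspace(0,2*np.pi,40)
cyl=lambda z:[(66+19*np.cos(t),19*np.sin(t),z) for t in a]
out=[]
for cam,(u,v,w) in((c,(260,190,100)),(d,(230,185,150))):
    s=400/w; im=cv2.resize(cam["frame"][v:v+w,u:u+w,::-1],(400,400),interpolation=cv2.INTER_CUBIC)
    raw=im.copy()
    for L,col in((box(-90,160,-95,95,18),(0,0,255)),(box(-45,37,-80,80,279),(0,200,0)),(cyl(304),(255,100,0)),(cyl(282),(255,100,0)),([(-5,68,183),(-5,88,183)],(255,0,255))):
        q=((proj(cam,s2w(r.x,L))-[u,v]+.5)*s).astype(np.int32); cv2.polylines(im,[q],True,col,1)
    out.append(im)
cv2.imwrite("pics/ov.png",np.hstack(out))
E
```

```text
top [310.3, 218.3, 13.2, 17.4] 0.62
scene [309.5, 199.4, 16.7, 19.0] 0.57
[0.50694649 0.05230993 0.30089345] 17.23992482710493 [[0.5, 0.8], [-0.7, -1.2], [0.2, 0.6], [1.6, -1.0], [-2.1, -0.4], [-0.0, 0.1], [0.2, 0.1], [-0.0, -0.3]]
```

View pics/ov.png

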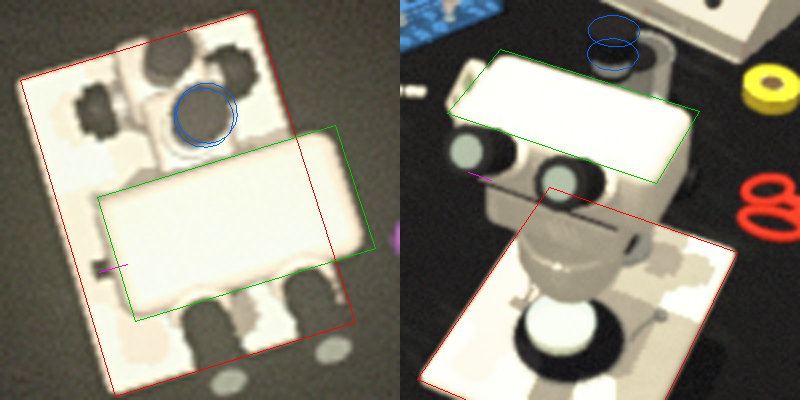

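Confirmed: the black cap (blue circle, top crop (205,116)) sits on the photo tube, and the knob is at top crop (105,268). Next I'll plan the approach.

```bash
cat >>h.py <<'E'
def down(close_deg): return R.from_euler("z",close_deg+90,degrees=True)*R.from_euler("x",180,degrees=True)
def rows(p0,r0,p1,r1,n,g):
    """n rows from pose 0 to pose 1, in tool axes, rounded"""
    p=np.array(p0,float); r=r0; w=(r0.inv()*R.from_matrix(r1.as_matrix())).as_rotvec(degrees=True)
    out=[]
    for i in range(1,n+1):
        pt=np.array(p0)+(np.array(p1)-p0)*i/n; rt=r0*R.from_rotvec(w*i/n,degrees=True)
        d=np.round(r.inv().apply(pt-p),4); t=np.round((r.inv()*rt).as_rotvec(degrees=True),2)
        p=p+r.apply(d); r=r*R.from_rotvec(t,degrees=True); out.append([g]+d.tolist()+t.tolist())
    for k in range(0,n,8): print(str([float(x)+0 for q in out[k:k+8] for x in q]).replace(" ",""))
    return p,r
def now():
    from workcell import sensors
    s=sensors.sense(); return s["tcp_pos"],R.from_euler("xyz",s["tcp_rot"],degrees=True),s
E
python3 - <<'E'
from h import *
p=np.load("p.npy"); cap=s2w(p,(66,0,304))[0]+[-.0005,.0007,0]; print(cap,np.degrees(p[2]))
P=np.array([.173,.548,.231]);q=down(72.48)
P,q=rows(P,q,[.25,.455,.36],q,4,1); 
P,q=rows(P,q,[cap[0],cap[1],.345],down(90+np.degrees(p[2])),12,1)
E
```

```text
[0.56948125 0.07257059 0.304     ] 17.23992482710493
[1.0,-0.0254,-0.0164,-0.0322,0.0,0.0,0.0,1.0,-0.0253,-0.0164,-0.0323,0.0,0.0,0.0,1.0,-0.0254,-0.0163,-0.0322,0.0,0.0,0.0,1.0,-0.0253,-0.0164,-0.0323,0.0,0.0,0.0]
[1.0,-0.035,-0.0224,0.0012,0.0,0.0,-2.9,1.0,-0.0338,-0.0241,0.0013,0.0,0.0,-2.89,1.0,-0.0325,-0.0258,0.0013,0.0,0.0,-2.9,1.0,-0.0312,-0.0274,0.0012,0.0,0.0,-2.9,1.0,-0.0298,-0.0289,0.0012,0.0,0.0,-2.89,1.0,-0.0283,-0.0305,0.0013,0.0,0.0,-2.9,1.0,-0.0267,-0.0318,0.0013,0.0,0.0,-2.9,1.0,-0.0251,-0.0331,0.0012,0.0,0.0,-2.89]
[1.0,-0.0233,-0.0343,0.0012,0.0,0.0,-2.9,1.0,-0.0216,-0.0355,0.0013,0.0,0.0,-2.9,1.0,-0.0198,-0.0365,0.0013,0.0,0.0,-2.89,1.0,-0.0179,-0.0375,0.0012,0.0,0.0,-2.9]
```

Call:
move_arm:
  steps: [1,-0.0254,-0.0164,-0.0322,0,0,0,1,-0.0253,-0.0164,-0.0323,0,0,0,1,-0.0254,-0.0163,-0.0322,0,0,0,1,-0.0253,-0.0164,-0.0323,0,0,0]
  newtons: 30

```text
t: 1.5
tcp_pos: [0.2505, 0.4543, 0.3616]
tcp_rot: [180.0, 0.0, 162.5]
ft_force: [0.6, 0.8, -0.7]
finger_gap: 1.004
finger_force: 0.0
```

Call:
move_arm:
  steps: [1,-0.035,-0.0224,0.0012,0,0,-2.9,1,-0.0338,-0.0241,0.0013,0,0,-2.89,1,-0.0325,-0.0258,0.0013,0,0,-2.9,1,-0.0312,-0.0274,0.0012,0,0,-2.9,1,-0.0298,-0.0289,0.0012,0,0,-2.89,1,-0.0283,-0.0305,0.0013,0,0,-2.9,1,-0.0267,-0.0318,0.0013,0,0,-2.9,1,-0.0251,-0.0331,0.0012,0,0,-2.89]

```text
t: 2.3
tcp_pos: [0.464, 0.1989, 0.3505]
tcp_rot: [180.0, 0.0, -174.2]
ft_force: [0.4, 1.1, 0.2]
finger_gap: 1.0
finger_force: 0.0
```

Call:
move_arm:
  steps: [1,-0.0233,-0.0343,0.0012,0,0,-2.9,1,-0.0216,-0.0355,0.0013,0,0,-2.9,1,-0.0198,-0.0365,0.0013,0,0,-2.89,1,-0.0179,-0.0375,0.0012,0,0,-2.9,1,0,0,0,0,0,0,1,0,0,0,0,0,0]

```text
t: 2.9
tcp_pos: [0.5698, 0.0722, 0.3447]
tcp_rot: [179.9, -0.1, -162.9]
ft_force: [-1.3, 0.0, -0.2]
finger_gap: 1.002
finger_force: 0.0
```

Call:
move_arm:
  steps: [1,0,0,0.018,0,0,0,1,0,0,0.018,0,0,0,1,0,0,0.018,0,0,0,1,0,0,0.018,0,0,0,1,0,0,0,0,0,0]
  newtons: 25

```text
t: 3.4
tcp_pos: [0.5671, 0.0743, 0.2713]
tcp_rot: [179.9, -0.3, -162.7]
ft_force: [0.6, 0.2, 0.0]
finger_gap: 0.997
finger_force: 0.0
```

Call:
move_arm:
  steps: [0.55,0,0,0,0,0,0,0.5,0,0,0,0,0,0,0.45,0,0,0,0,0,0,0.35,0,0,0,0,0,0,0.3,0,0,0,0,0,0,0.3,0,0,0,0,0,0]

```text
t: 4.0
tcp_pos: [0.5699, 0.0739, 0.2746]
tcp_rot: [179.9, 0.1, -162.8]
ft_force: [-1.6, 3.5, 6.9]
finger_gap: 0.428
finger_force: 25.4
```

Call:
move_arm:
  steps: [0.3,0,0,-0.006,0,0,0,0.3,0,0,-0.01,0,0,0,0.3,0,0,-0.015,0,0,0,0.3,0,0,-0.02,0,0,0,0.3,0,0,-0.025,0,0,0,0.3,0,0,-0.02,0,0,0,0.3,0,0,0,0,0,0]

```text
t: 4.7
tcp_pos: [0.5709, 0.0718, 0.3729]
tcp_rot: [-179.8, 0.3, -162.8]
ft_force: [0.9, -0.1, 0.4]
finger_gap: 0.428
finger_force: 25.6
```

```bash
python3 - <<'E'
from h import *
from workcell import optics
P,q,s=now(); print(P,s["tcp_rot"],s["finger_gap"],s["finger_force"],s["ft_force"])
c=optics.camera("scene");d=optics.camera("top")
out=[]
for cam,u,v in((c,250,110),(d,250,140)):
    out.append(cv2.resize(cam["frame"][v:v+140,u:u+140,::-1],(400,400),interpolation=cv2.INTER_CUBIC))
cv2.imwrite("pics/lift.png",np.hstack(out))
yaw=np.degrees(np.load("p.npy")[2])
P=[.5697,.0735,.3685]; q=down(90+yaw)
P,q=rows(P,q,[.375,.335,.25],down(yaw),16,.3)
P,q=rows(P,q,[.375,.335,.03],q,8,.3)
E
```

```text
[0.57092753 0.0718219  0.37293205] [-179.78218646    0.32610059 -162.80713127] 0.4280536913695439 25.634808365721256 [ 0.86882827 -0.0511691   0.3811725 ]
[0.3,0.0068,0.0192,0.0074,0.0,0.0,5.62,0.3,0.0086,0.0185,0.0074,0.0,0.0,5.63,0.3,0.0104,0.0175,0.0074,0.0,0.0,5.62,0.3,0.0121,0.0164,0.0074,0.0,0.0,5.63,0.3,0.0136,0.0152,0.0074,0.0,0.0,5.62,0.3,0.015,0.0137,0.0074,0.0,0.0,5.63,0.3,0.0163,0.0123,0.0074,0.0,0.0,5.62,0.3,0.0175,0.0105,0.0074,0.0,0.0,5.63]
[0.3,0.0183,0.0088,0.0075,0.0,0.0,5.62,0.3,0.0192,0.007,0.0074,0.0,0.0,5.63,0.3,0.0197,0.005,0.0074,0.0,0.0,5.62,0.3,0.0202,0.0031,0.0074,0.0,0.0,5.63,0.3,0.0203,0.0011,0.0074,0.0,0.0,5.62,0.3,0.0204,-0.0009,0.0074,0.0,0.0,5.63,0.3,0.0201,-0.0029,0.0074,0.0,0.0,5.62,0.3,0.0198,-0.0049,0.0074,0.0,0.0,5.63]
[0.3,0.0,0.0,0.0275,0.0,0.0,0.0,0.3,0.0,0.0,0.0275,0.0,0.0,0.0,0.3,0.0,0.0,0.0275,0.0,0.0,0.0,0.3,0.0,0.0,0.0275,0.0,0.0,0.0,0.3,0.0,0.0,0.0275,0.0,0.0,0.0,0.3,0.0,0.0,0.0275,0.0,0.0,0.0,0.3,0.0,0.0,0.0275,0.0,0.0,0.0,0.3,0.0,0.0,0.0275,0.0,0.0,0.0]
```

View pics/lift.png

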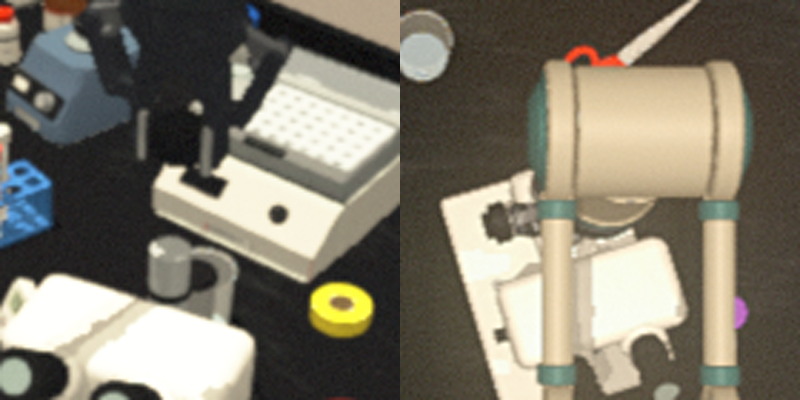

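The photo tube is bare at (175,265) and the cap is in the fingers at (175,135), but the fingertips reach below its rim. That would mean dropping it on the worktop. I'll seat it back on the tube and grip it 12 mm higher.

Call:
move_arm:
  steps: [0.3,0,0,0.025,0,0,0,0.3,0,0,0.025,0,0,0,0.3,0,0,0.02,0,0,0,0.3,0,0,0,0,0,0,0.3,0,0,0,0,0,0,0.3,0,0,0,0,0,0]

```text
t: 5.4
tcp_pos: [0.5701, 0.0728, 0.3001]
tcp_rot: [-180.0, 0.1, -162.8]
ft_force: [-0.3, -0.4, -0.6]
finger_gap: 0.422
finger_force: 25.6
```

Call:
move_arm:
  steps: [0.3,0,0,0.004,0,0,0,0.3,0,0,0.004,0,0,0,0.3,0,0,0.004,0,0,0,0.3,0,0,0.004,0,0,0,0.3,0,0,0,0,0,0]

```text
t: 5.9
tcp_pos: [0.5695, 0.0738, 0.2829]
tcp_rot: [179.9, 0.0, -162.7]
ft_force: [-0.5, 3.4, -0.2]
finger_gap: 0.427
finger_force: 26.3
```

Call:
move_arm:
  steps: [0.3,0,0,0.004,0,0,0,0.3,0,0,0.004,0,0,0,0.3,0,0,0.001,0,0,0,0.3,0,0,0,0,0,0]

```text
t: 6.3
tcp_pos: [0.5696, 0.0737, 0.2747]
tcp_rot: [179.9, 0.1, -162.7]
ft_force: [-0.5, 5.1, 4.5]
finger_gap: 0.425
finger_force: 26.7
```

Call:
move_arm:
  steps: [0.6,0,0,0,0,0,0,0.6,0,0,0,0,0,0,0.6,0,0,0,0,0,0,0.6,0,0,-0.006,0,0,0,0.6,0,0,-0.006,0,0,0,0.6,0,0,0,0,0,0,0.3,0,0,0,0,0,0,0.3,0,0,0,0,0,0]

```text
t: 7.1
tcp_pos: [0.5696, 0.0738, 0.2869]
tcp_rot: [179.9, 0.1, -162.7]
ft_force: [-1.0, 2.8, 3.4]
finger_gap: 0.424
finger_force: 25.3
```

Call:
move_arm:
  steps: [0.3,0,0,0,0,0,0,0.3,0,0,0,0,0,0,0.3,0,0,-0.006,0,0,0,0.3,0,0,-0.01,0,0,0,0.3,0,0,-0.02,0,0,0,0.3,0,0,-0.03,0,0,0,0.3,0,0,-0.018,0,0,0,0.3,0,0,0,0,0,0]

```text
t: 7.9
tcp_pos: [0.5708, 0.0717, 0.3737]
tcp_rot: [-179.8, 0.3, -162.8]
ft_force: [0.5, 0.1, -0.2]
finger_gap: 0.428
finger_force: 25.8
```

```bash
python3 - <<'E'
from h import *
from workcell import optics
c=optics.camera("scene");u,v=250,110
cv2.imwrite("pics/lift2.png",cv2.resize(c["frame"][v:v+100,u:u+140,::-1],(700,500),interpolation=cv2.INTER_CUBIC))
E
```

```text
(no output)
```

View pics/lift2.png

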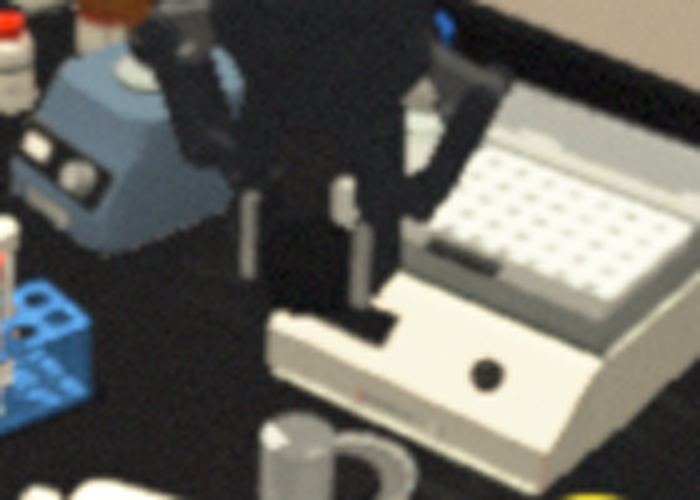

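Cap gripped higher: its rim now hangs below the pads at (300,305), and the tube is bare at (295,460). Carrying it over.

Call:
move_arm:
  steps: [0.3,0.0068,0.0192,0.0074,0,0,5.62,0.3,0.0086,0.0185,0.0074,0,0,5.63,0.3,0.0104,0.0175,0.0074,0,0,5.62,0.3,0.0121,0.0164,0.0074,0,0,5.63,0.3,0.0136,0.0152,0.0074,0,0,5.62,0.3,0.015,0.0137,0.0074,0,0,5.63,0.3,0.0163,0.0123,0.0074,0,0,5.62,0.3,0.0175,0.0105,0.0074,0,0,5.63]

```text
t: 8.75
tcp_pos: [0.4709, 0.2033, 0.3092]
tcp_rot: [-179.8, -0.1, 152.0]
ft_force: [-0.3, 0.0, 0.2]
finger_gap: 0.421
finger_force: 25.8
```

Call:
move_arm:
  steps: [0.3,0.0183,0.0088,0.0075,0,0,5.62,0.3,0.0192,0.007,0.0074,0,0,5.63,0.3,0.0197,0.005,0.0074,0,0,5.62,0.3,0.0202,0.0031,0.0074,0,0,5.63,0.3,0.0203,0.0011,0.0074,0,0,5.62,0.3,0.0204,-0.0009,0.0074,0,0,5.63,0.3,0.0201,-0.0029,0.0074,0,0,5.62,0.3,0.0198,-0.0049,0.0074,0,0,5.63]

```text
t: 9.55
tcp_pos: [0.3738, 0.3338, 0.25]
tcp_rot: [-179.9, 0.1, 107.0]
ft_force: [-0.2, 0.3, 0.3]
finger_gap: 0.425
finger_force: 25.8
```

Call:
move_arm:
  steps: [0.3,0,0,0.03,0,0,0,0.3,0,0,0.04,0,0,0,0.3,0,0,0.04,0,0,0,0.3,0,0,0.04,0,0,0,0.3,0,0,0.04,0,0,0,0.3,0,0,0.03,0,0,0,0.3,0,0,0,0,0,0,0.3,0,0,0,0,0,0]

```text
t: 10.35
tcp_pos: [0.3744, 0.3337, 0.0313]
tcp_rot: [-179.9, 0.1, 107.3]
ft_force: [1.0, 0.1, 0.1]
finger_gap: 0.422
finger_force: 25.8
```

Call:
move_arm:
  steps: [0.3,0,0,0.01,0,0,0,0.3,0,0,0.008,0,0,0,0.3,0,0,0.003,0,0,0,0.3,0,0,0.0015,0,0,0,0.3,0,0,0.0015,0,0,0,0.3,0,0,0,0,0,0]

```text
t: 10.95
tcp_pos: [0.375, 0.3344, 0.0079]
tcp_rot: [180.0, -0.0, 107.2]
ft_force: [0.5, 0.4, -0.2]
finger_gap: 0.423
finger_force: 25.8
```

Call:
move_arm:
  steps: [0.3,0,0,0.001,0,0,0,0.3,0,0,0,0,0,0]

```text
t: 11.15
tcp_pos: [0.375, 0.3344, 0.0069]
tcp_rot: [180.0, -0.0, 107.2]
ft_force: [-0.0, 0.1, -0.2]
finger_gap: 0.42
finger_force: 25.8
```

Call:
move_arm:
  steps: [0.3,0,0,0.001,0,0,0,0.3,0,0,0,0,0,0]

```text
t: 11.35
tcp_pos: [0.3749, 0.3344, 0.0058]
tcp_rot: [180.0, -0.0, 107.2]
ft_force: [-0.7, 0.6, -0.6]
finger_gap: 0.424
finger_force: 25.8
```

Call:
move_arm:
  steps: [0.3,0,0,0.001,0,0,0,0.3,0,0,0,0,0,0]

```text
t: 11.55
tcp_pos: [0.375, 0.3345, 0.0049]
tcp_rot: [180.0, -0.0, 107.2]
ft_force: [0.6, -0.1, 1.6]
finger_gap: 0.421
finger_force: 25.9
```

Call:
move_arm:
  steps: [0.3,0,0,0.0005,0,0,0,0.3,0,0,0,0,0,0]

```text
t: 11.75
tcp_pos: [0.375, 0.3345, 0.0049]
tcp_rot: [180.0, -0.0, 107.2]
ft_force: [-2.0, -0.6, 5.4]
finger_gap: 0.419
finger_force: 26.3
```

Call:
move_arm:
  steps: [0.5,0,0,0,0,0,0,0.6,0,0,0,0,0,0,0.7,0,0,0,0,0,0,0.7,0,0,-0.01,0,0,0,0.7,0,0,-0.04,0,0,0,0.7,0,0,-0.05,0,0,0,0.7,0,0,-0.05,0,0,0,0.7,0,0,-0.05,0,0,0]

```text
t: 12.55
tcp_pos: [0.3745, 0.3341, 0.207]
tcp_rot: [180.0, -0.0, 107.2]
ft_force: [1.2, 0.8, -0.8]
finger_gap: 0.7
finger_force: 0.0
```

```bash
cat >>h.py <<'E'
def lean(yaw,L):
    x=np.array([np.cos(yaw),np.sin(yaw),0]); y=np.array([-np.sin(yaw),np.cos(yaw),0]); l=np.radians(L)
    z=-np.sin(l)*y-np.cos(l)*np.array([0,0,1]); return R.from_matrix(np.c_[np.cross(x,z),x,z])
def back(c,uv,z):
    d=c["view"][:3,:3].T@[(uv[0]-c["cx"])/c["fx"],(uv[1]-c["cy"])/c["fy"],1]; o=-c["view"][:3,:3].T@c["view"][:3,3]
    return o+d*(z-o[2])/d[2]
E
python3 - <<'E'
from h import *
from workcell import optics
p=np.load("p.npy"); c=optics.camera("top"); d=optics.camera("scene")
out=[]
for cam,(u,v,w) in((c,(265,235,50)),(d,(160,170,120))):
    out.append(cv2.resize(cam["frame"][v:v+w,u:u+w,::-1],(400,400),interpolation=cv2.INTER_CUBIC))
cv2.imwrite("pics/knob.png",np.hstack(out))
for uv,z in(((283.3,256.8),.183),): 
    w=back(c,uv,z)[:2]-p[:2]; a=p[2]; print("scope xy",w[0]*np.cos(a)+w[1]*np.sin(a),-w[0]*np.sin(a)+w[1]*np.cos(a))
P,q,s=now(); print(P,s["tcp_rot"])
q1=lean(p[2],42); kn=s2w(p,(-5,83,183))[0]; z=q1.as_matrix()[:,2]; print("knob",kn,"z",z)
P=np.array([P[0],P[1],.205]); q=down(np.degrees(p[2]))
P,q=rows(P,q,kn+(.011-.12)*z,q1,8,.5)
E
```

```text
scope xy -0.0019028010487431857 0.09010345759602859
[0.37869973 0.33701998 0.21232136] [179.11206073  -0.26794237 107.25027503]
knob [0.47757212 0.13009905 0.183     ] z [ 0.19831267 -0.63906796 -0.74314483]
[0.5,-0.0192,0.0041,-0.0074,0.0,-5.25,0.0,0.5,-0.0199,0.0042,-0.0056,0.0,-5.25,0.0,0.5,-0.0203,0.0041,-0.0037,0.0,-5.25,0.0,0.5,-0.0205,0.0042,-0.0019,0.0,-5.25,0.0,0.5,-0.0206,0.0041,0.0,0.0,-5.25,0.0,0.5,-0.0205,0.0041,0.0019,0.0,-5.25,0.0,0.5,-0.0203,0.0042,0.0038,0.0,-5.25,0.0,0.5,-0.0198,0.0041,0.0056,0.0,-5.25,0.0]
```

View pics/knob.png

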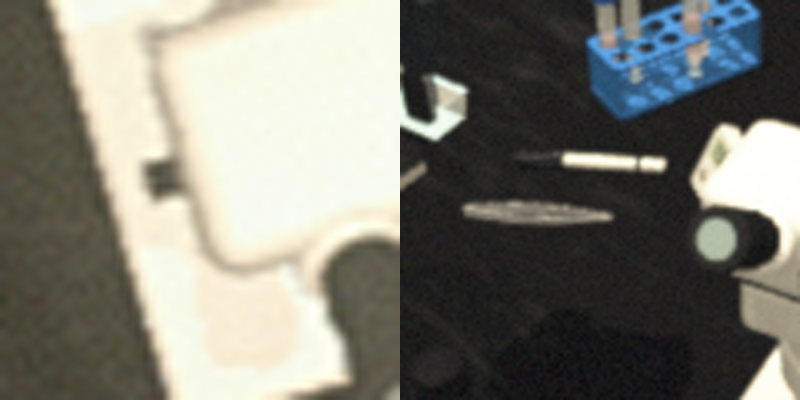

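Knob visible at top crop (163,178), about 2 mm out. Forceps and marker are undisturbed. Approaching with a 42° lean.

Call:
move_arm:
  steps: [0.5,-0.0192,0.0041,-0.0074,0,-5.25,0,0.5,-0.0199,0.0042,-0.0056,0,-5.25,0,0.5,-0.0203,0.0041,-0.0037,0,-5.25,0,0.5,-0.0205,0.0042,-0.0019,0,-5.25,0,0.5,-0.0206,0.0041,0,0,-5.25,0,0.5,-0.0205,0.0041,0.0019,0,-5.25,0,0.5,-0.0203,0.0042,0.0038,0,-5.25,0,0.5,-0.0198,0.0041,0.0056,0,-5.25,0]

```text
t: 13.45
tcp_pos: [0.4524, 0.1967, 0.2636]
tcp_rot: [180.0, 42.2, 107.2]
ft_force: [-0.3, 0.2, -0.2]
finger_gap: 0.503
finger_force: 0.0
```

Call:
move_arm:
  steps: [0.5,0,0,0,0,0,0,0.5,0,0,0,0,0,0]

```text
t: 13.65
tcp_pos: [0.4517, 0.1975, 0.2626]
tcp_rot: [-179.9, 41.9, 107.3]
ft_force: [-0.6, 0.8, -0.2]
finger_gap: 0.501
finger_force: 0.0
```

```bash
python3 - <<'E'
from h import *
p=np.load("p.npy"); P,q,s=now(); q1=lean(p[2],42); kn=s2w(p,(-5,83,183))[0]; z=q1.as_matrix()[:,2]
print(P,s["q"],s["ft_force"]); print("target in tool frame", q.inv().apply(kn+.011*z-P), (q.inv()*q1).as_rotvec(degrees=True))
E
```

```text
[0.45165009 0.19752459 0.26257833] [ 41.60089997  18.03784729  92.09065117 -37.43440366  90.18347554
  31.15609108] [-0.59643778  0.79262739 -0.18890946]
target in tool frame [-0.0005513   0.00488434  0.11836305] [-0.05346638 -0.11158298  0.0479963 ]
```

Call:
move_arm:
  steps: [0.5,-0.0005,0.005,0.025,0,0,0,0.5,0,0,0.03,0,0,0,0.5,0,0,0.025,0,0,0,0.5,0,0,0.015,0,0,0,0.5,0,0,0,0,0,0]

```text
t: 14.15
tcp_pos: [0.4748, 0.1363, 0.192]
tcp_rot: [-179.8, 41.9, 107.2]
ft_force: [-0.7, 0.6, 0.2]
finger_gap: 0.498
finger_force: 0.0
```

Call:
move_arm:
  steps: [0.5,0,0,0.01,0,0,0,0.5,0,0,0.008,0,0,0,0.5,0,0,0.005,0,0,0,0.5,0,0,0,0,0,0]

```text
t: 14.55
tcp_pos: [0.4803, 0.1226, 0.1756]
tcp_rot: [-180.0, 42.0, 107.3]
ft_force: [-0.1, -0.0, 0.6]
finger_gap: 0.502
finger_force: 0.0
```

Call:
move_arm:
  steps: [0.3,0,0,0,0,0,0,0.2,0,0,0,0,0,0,0.1,0,0,0,0,0,0,0.05,0,0,0,0,0,0,0.05,0,0,0,0,0,0]
  newtons: 40

```text
t: 15.05
tcp_pos: [0.482, 0.1238, 0.1763]
tcp_rot: [179.8, 42.0, 107.2]
ft_force: [5.2, 1.1, 0.5]
finger_gap: 0.15
finger_force: 39.0
```

Knob gripped. First I relieve the side force, then pull out in small steps and log the axial force.

Call:
move_arm:
  steps: [0.05,0,0.0012,0,0,0,0,0.05,0.00074,0,-0.00067,0,0,0,0.05,0,0,0,0,0,0]

```text
t: 15.35
tcp_pos: [0.4819, 0.1238, 0.1763]
tcp_rot: [179.9, 42.1, 107.2]
ft_force: [5.1, -0.1, -0.4]
finger_gap: 0.146
finger_force: 39.3
```

Call:
move_arm:
  steps: [0.05,0.00074,0,-0.00067,0,0,0,0.05,0,0,0,0,0,0]

```text
t: 15.55
tcp_pos: [0.4818, 0.1243, 0.1764]
tcp_rot: [180.0, 42.1, 107.3]
ft_force: [5.2, -2.0, -1.1]
finger_gap: 0.148
finger_force: 39.2
```

Call:
move_arm:
  steps: [0.05,0.00074,0,-0.00067,0,0,0,0.05,0,0,0,0,0,0]

```text
t: 15.75
tcp_pos: [0.4815, 0.1251, 0.1764]
tcp_rot: [180.0, 42.2, 107.3]
ft_force: [5.7, -3.4, -1.4]
finger_gap: 0.147
finger_force: 39.2
```

Call:
move_arm:
  steps: [0.05,0.00074,0,-0.00067,0,0,0,0.05,0,0,0,0,0,0]

```text
t: 15.95
tcp_pos: [0.4812, 0.126, 0.1764]
tcp_rot: [180.0, 42.2, 107.3]
ft_force: [5.6, -2.7, -1.1]
finger_gap: 0.144
finger_force: 39.2
```

Call:
move_arm:
  steps: [0.05,0.00074,0,-0.00067,0,0,0,0.05,0,0,0,0,0,0]

```text
t: 16.15
tcp_pos: [0.481, 0.1269, 0.1764]
tcp_rot: [180.0, 42.2, 107.3]
ft_force: [6.4, -2.5, -0.9]
finger_gap: 0.146
finger_force: 39.2
```

Call:
move_arm:
  steps: [0.05,0.00074,0,-0.00067,0,0,0,0.05,0,0,0,0,0,0]

```text
t: 16.35
tcp_pos: [0.4806, 0.1279, 0.1764]
tcp_rot: [180.0, 42.2, 107.3]
ft_force: [6.9, -2.7, -0.7]
finger_gap: 0.148
finger_force: 39.2
```

Call:
move_arm:
  steps: [0.05,0.00074,0,-0.00067,0,0,0,0.05,0,0,0,0,0,0]

```text
t: 16.55
tcp_pos: [0.4804, 0.1288, 0.1764]
tcp_rot: [180.0, 42.2, 107.3]
ft_force: [6.7, -2.8, -1.4]
finger_gap: 0.15
finger_force: 39.2
```

Call:
move_arm:
  steps: [0.05,0.00074,0,-0.00067,0,0,0,0.05,0,0,0,0,0,0]

```text
t: 16.75
tcp_pos: [0.4801, 0.1298, 0.1764]
tcp_rot: [180.0, 42.2, 107.3]
ft_force: [6.2, -2.4, -0.3]
finger_gap: 0.142
finger_force: 39.2
```

Call:
move_arm:
  steps: [0.05,0.00074,0,-0.00067,0,0,0,0.05,0,0,0,0,0,0]

```text
t: 16.95
tcp_pos: [0.4797, 0.1307, 0.1764]
tcp_rot: [180.0, 42.2, 107.3]
ft_force: [5.7, -2.6, -0.8]
finger_gap: 0.145
finger_force: 39.2
```

Call:
move_arm:
  steps: [0.05,0.00074,0,-0.00067,0,0,0,0.05,0,0,0,0,0,0]

```text
t: 17.15
tcp_pos: [0.4795, 0.1317, 0.1764]
tcp_rot: [180.0, 42.2, 107.3]
ft_force: [5.8, -2.8, -1.6]
finger_gap: 0.145
finger_force: 39.2
```

Call:
move_arm:
  steps: [0.05,0.00074,0,-0.00067,0,0,0,0.05,0,0,0,0,0,0]

```text
t: 17.35
tcp_pos: [0.4792, 0.1326, 0.1764]
tcp_rot: [180.0, 42.2, 107.3]
ft_force: [6.8, -3.7, -1.1]
finger_gap: 0.147
finger_force: 39.2
```

Call:
move_arm:
  steps: [0.05,0.00074,0,-0.00067,0,0,0,0.05,0,0,0,0,0,0]

```text
t: 17.55
tcp_pos: [0.4789, 0.1336, 0.1764]
tcp_rot: [180.0, 42.2, 107.3]
ft_force: [6.0, -3.4, -1.1]
finger_gap: 0.141
finger_force: 39.2
```

Call:
move_arm:
  steps: [0.05,0.00074,0,-0.00067,0,0,0,0.05,0,0,0,0,0,0]

```text
t: 17.75
tcp_pos: [0.4786, 0.1345, 0.1764]
tcp_rot: [180.0, 42.2, 107.3]
ft_force: [7.1, -3.5, -0.6]
finger_gap: 0.145
finger_force: 39.2
```

Call:
move_arm:
  steps: [0.05,0.00074,0,-0.00067,0,0,0,0.05,0,0,0,0,0,0]

```text
t: 17.95
tcp_pos: [0.4783, 0.1355, 0.1764]
tcp_rot: [180.0, 42.2, 107.3]
ft_force: [5.6, -2.8, -1.1]
finger_gap: 0.142
finger_force: 39.2
```

Call:
move_arm:
  steps: [0.05,0.00074,0,-0.00067,0,0,0,0.05,0,0,0,0,0,0]

```text
t: 18.15
tcp_pos: [0.478, 0.1364, 0.1764]
tcp_rot: [180.0, 42.2, 107.3]
ft_force: [5.9, -2.6, -0.5]
finger_gap: 0.147
finger_force: 39.2
```

Call:
move_arm:
  steps: [0.05,0.00074,0,-0.00067,0,0,0,0.05,0,0,0,0,0,0]

```text
t: 18.35
tcp_pos: [0.4777, 0.1374, 0.1764]
tcp_rot: [180.0, 42.2, 107.3]
ft_force: [6.3, -2.4, -0.7]
finger_gap: 0.144
finger_force: 39.2
```

Call:
move_arm:
  steps: [0.05,0.00074,0,-0.00067,0,0,0,0.05,0,0,0,0,0,0]

```text
t: 18.55
tcp_pos: [0.4774, 0.1383, 0.1764]
tcp_rot: [180.0, 42.2, 107.3]
ft_force: [6.4, -3.2, -1.1]
finger_gap: 0.146
finger_force: 39.2
```

Call:
move_arm:
  steps: [0.05,0.00074,0,-0.00067,0,0,0,0.05,0,0,0,0,0,0]

```text
t: 18.75
tcp_pos: [0.4771, 0.1393, 0.1764]
tcp_rot: [180.0, 42.2, 107.3]
ft_force: [5.7, -3.3, -1.6]
finger_gap: 0.148
finger_force: 39.2
```

Call:
move_arm:
  steps: [0.05,0.00074,0,-0.00067,0,0,0,0.05,0,0,0,0,0,0]

```text
t: 18.95
tcp_pos: [0.4768, 0.1402, 0.1764]
tcp_rot: [180.0, 42.2, 107.3]
ft_force: [7.2, -2.7, -1.0]
finger_gap: 0.144
finger_force: 39.2
```

Call:
move_arm:
  steps: [0.05,0.00074,0,-0.00067,0,0,0,0.05,0,0,0,0,0,0]

```text
t: 19.15
tcp_pos: [0.4765, 0.1412, 0.1765]
tcp_rot: [180.0, 42.2, 107.3]
ft_force: [6.4, -3.4, -0.9]
finger_gap: 0.144
finger_force: 39.2
```

Call:
move_arm:
  steps: [0.05,0.00074,0,-0.00067,0,0,0,0.05,0,0,0,0,0,0]

```text
t: 19.35
tcp_pos: [0.4762, 0.1421, 0.1764]
tcp_rot: [180.0, 42.2, 107.3]
ft_force: [6.1, -2.8, -0.4]
finger_gap: 0.147
finger_force: 39.2
```

Call:
move_arm:
  steps: [0.05,0.00074,0,-0.00067,0,0,0,0.05,0,0,0,0,0,0]

```text
t: 19.55
tcp_pos: [0.4759, 0.143, 0.1764]
tcp_rot: [180.0, 42.2, 107.3]
ft_force: [7.1, -3.0, -2.7]
finger_gap: 0.148
finger_force: 39.2
```

Call:
move_arm:
  steps: [0.05,0.00074,0,-0.00067,0,0,0,0.05,0,0,0,0,0,0]

```text
t: 19.75
tcp_pos: [0.4756, 0.144, 0.1765]
tcp_rot: [180.0, 42.2, 107.3]
ft_force: [6.6, -2.6, -1.3]
finger_gap: 0.146
finger_force: 39.2
```

Call:
move_arm:
  steps: [0.05,0.00074,0,-0.00067,0,0,0,0.05,0,0,0,0,0,0]

```text
t: 19.95
tcp_pos: [0.4753, 0.1451, 0.1765]
tcp_rot: [180.0, 42.2, 107.3]
ft_force: [7.0, -2.4, -0.6]
finger_gap: 0.15
finger_force: 39.3
```

Call:
move_arm:
  steps: [0.05,0.00074,0,-0.00067,0,0,0,0.05,0,0,0,0,0,0]

```text
t: 20.15
tcp_pos: [0.4748, 0.147, 0.1763]
tcp_rot: [179.9, 42.0, 107.2]
ft_force: [4.2, 1.9, 1.2]
finger_gap: 0.145
finger_force: 39.7
```

Call:
move_arm:
  steps: [0.05,0.00074,0,-0.00067,0,0,0,0.05,0,0,0,0,0,0]

```text
t: 20.35
tcp_pos: [0.4745, 0.1477, 0.1764]
tcp_rot: [179.9, 42.1, 107.2]
ft_force: [5.3, -1.0, 0.1]
finger_gap: 0.149
finger_force: 39.4
```

Call:
move_arm:
  steps: [0.05,0.00074,0,-0.00067,0,0,0,0.05,0,0,0,0,0,0]

```text
t: 20.55
tcp_pos: [0.4745, 0.1478, 0.1765]
tcp_rot: [180.0, 42.2, 107.3]
ft_force: [7.6, -4.0, -0.0]
finger_gap: 0.146
finger_force: 39.3
```

The rod dropped in: axial force flipped from −4 N to about +0.6 N with a jump, and it now resists moving on (0.1 mm for 1 mm commanded, −6 N). I'll relieve the pull and release.

Call:
move_arm:
  steps: [0.05,-0.0007,0,0.0006,0,0,0,0.05,-0.0005,0,0.00045,0,0,0,0.05,0,0,0,0,0,0,0.05,0,0,0,0,0,0]

```text
t: 20.95
tcp_pos: [0.4746, 0.1476, 0.1764]
tcp_rot: [179.9, 42.0, 107.2]
ft_force: [5.0, 1.1, 1.8]
finger_gap: 0.144
finger_force: 39.9
```

Call:
move_arm:
  steps: [0.2,0,0,0,0,0,0,0.3,0,0,0,0,0,0,0.45,0,0,0,0,0,0,0.5,0,0,0,0,0,0,0.5,0,0,0,0,0,0]

```text
t: 21.45
tcp_pos: [0.4735, 0.1472, 0.1758]
tcp_rot: [-179.9, 42.0, 107.3]
ft_force: [0.1, -0.1, 0.4]
finger_gap: 0.501
finger_force: 0.0
```

Call:
move_arm:
  steps: [0.5,0,0,-0.01,0,0,0,0.5,0,0,-0.03,0,0,0,0.5,0,0,-0.04,0,0,0,0.5,0,0,-0.05,0,0,0,0.5,0,0,-0.05,0,0,0,0.5,0,0,-0.05,0,0,0,0.5,0,0,0,0,0,0,0.5,0,0,0,0,0,0]

```text
t: 22.25
tcp_pos: [0.4281, 0.2955, 0.3476]
tcp_rot: [179.9, 41.9, 107.3]
ft_force: [-0.3, -0.7, -1.9]
finger_gap: 0.498
finger_force: 0.0
```

```bash
python3 - <<'E'
from h import *
from workcell import optics
P,q,s=now(); print(P,s["ft_force"],s["qd"])
p=np.load("p.npy");c=optics.camera("top"); d=optics.camera("scene")
print(proj(c,[.375,.3345,.02]),proj(d,[.375,.3345,.02]),proj(c,s2w(p,(-5,105,183))))
out=[]
for cam,(u,v,w) in((c,(160,200,150)),(d,(130,180,220))):
    im=cam["frame"][v:v+w,u:u+w,::-1]; im=np.clip(im.astype(float)*1.6,0,255).astype(np.uint8)
    out.append(cv2.resize(im,(400,400),interpolation=cv2.INTER_CUBIC))
cv2.imwrite("pics/end.png",np.hstack(out))
E
```

```text
[0.42806868 0.29552507 0.3475537 ] [-0.30986627 -0.6962316  -1.88098366] [-1.56656412  0.69044746  3.86020038  0.07450919 -0.59486232  0.02700729]
[[215.46784188 294.14726814]] [[169.25586701 279.62792208]] [[278.38863672 259.48766613]]
```

View pics/end.png

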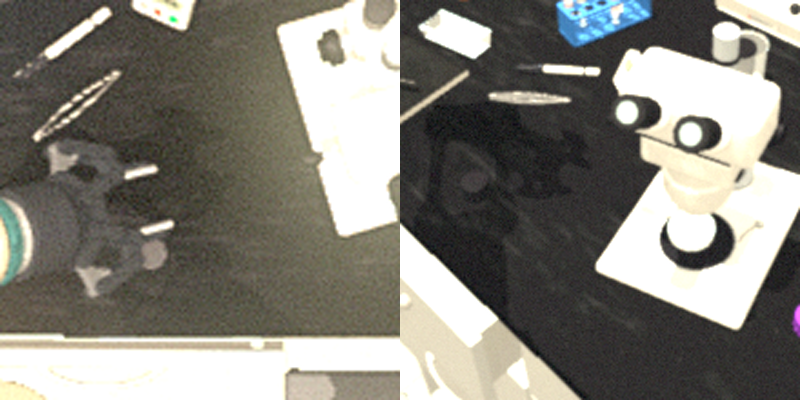

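The cap stands on the worktop at (152,255) in the top crop and (475,180) in the scene crop, with its closed top up. The knob is out at (312,158), the other things are in place, and the robot is clear. Handing in.

```bash
python3 -c "
from workcell import bot; print(bot.close_job())"
```

```text
the job is handed in; nothing more can be done
None
```

The dust cap stands open side down on the free worktop, the beam-splitter rod was felt to drop into its middle click and was released there, and the job was handed in at about 22 s; the cap first had to be set back on the tube once to grip it higher.

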